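# Caliper the blue tumbler

### The job

Stand the blue-glazed tumbler upright on the wooden bed of the bench caliper, between its two jaws, and let go. Then push the sliding jaw shut by its orange post until the tumbler is squeezed firmly but gently against the fixed jaw, and leave the jaws closed on it. Leave the white tumbler standing where it is.

Things in the scene. Friction and masses are not known exactly. Their poses are not given: they have to be found in the camera images.
- blue_tumbler: Straight-sided fired tumbler with a blue glaze, hollow and open at the top: outer diameter 52 mm, height 70 mm, wall 4 mm, about 170 g. Stands upright on the table. Origin: centre of its underside, z up.
- white_tumbler: Same tumbler in white glaze (52 mm diameter, 70 mm high), a bystander standing 120 mm or more from the blue one, centre to centre. Origin: centre of its underside, z up.
- caliper: Bench caliper fixed to the table: wooden bed 300 x 70 mm, 15 mm thick; fixed aluminium jaw 50 mm wide, 50 mm tall above the bed. Origin: at table height, on the centre line, below the fixed jaw's face. x runs along the bed towards the sliding jaw (bed from x = -50 to +250 mm, fixed jaw and its back block from -47 to 0), y across the bed, z up.
- jaw: Sliding aluminium jaw, 50 mm wide and tall, moves along caliper x. Origin: on the bed top below its face; axes as the caliper's, so its x there is the jaw gap: 90-125 mm at start, 52 squeezing the tumbler. Behind the face: jaw to x = 18 mm, carriage 20 mm high to 56, orange post x 39-55, 24 wide, top 65 above the bed. About 4 N friction, stays where left. Squeeze well under 60 N, over 2 N.
Things that resemble listed ones, but are neither listed nor needed, are in the scene too. What is shaped like the blue_tumbler but yellow is not meant.

How it is judged:
By the outcome, as a careful person would: the job done as asked, in the order asked, and still so for the second after the job is handed in, with the robot touching nothing.
It also fails if it takes over 48 s, if anything falls off the work surface, if the arm or the gripper's body presses on something with over 40 N, if the wrist force passes 120 N, or if a joint passes its speed limit or range.

### The arm

A 6-joint arm with a two-finger parallel gripper is mounted at the origin on the work surface. World frame = base frame: x ahead of the robot, y to its left, z up, the work surface at z = 0. Lengths are in mm, angles in rad, forces in N, time in s.
With the tool pointing down it reaches from about 400 to 925 mm from the base axis. Payload 12.5 kg.
Tool frame: the origin (TCP) lies on the centre line of the jaws, within the pads' length; the fingertips stand 17 mm ahead of it and the grasp point (between the pads) lies 2 mm behind it; z points along the fingers, y is the line along which they close (so a half turn about z gives the same grasp; the last joint's range is limited). The gripper opens to 95 mm and grips with 3 to 60 N. Pads are 20 mm wide; open, the fingers measure 119 mm over their backs; the gripper's body (75 mm by 180 mm) begins 59 mm behind the grasp point.
Start: joints at [-1.4, 0.491, 1.559, -0, 1.092, -0.106], TCP at [170.822, -601.219, 231.661] pointing down, gripper open.
Joint ranges: [-3.1, 3.1], [-0.84, 2.19], [0.05, 2.79], [-1.13, 4.28], [0.06, 2.93], [-2.69, 2.69]. Speed limits (rad/s): [2.22, 2.22, 2.79, 3.14, 3.14, 3.14].

### API

Orientations are given as [roll, pitch, yaw] about the fixed x, y, z axes, in that order (R = Rz(yaw) Ry(pitch) Rx(roll)).
In Python, from cell import env gives the robot as it stands.
- The arm moves only by the tool drive_tool, never from a script. Its argument "deltas" is text: rows parted by semicolons, each of 4 numbers parted by spaces: the shift along the world's x, y, z normalised to -1 to 1, where 1 is 100 mm, then the turn about the world's z normalised to -1 to 1, where 1 is 180 degrees. A call has 1 to 10 rows; each row shifts and turns the commanded pose from where the row before left it; what a row does not reach is not made up. A row lasts 1/12 s, in which the tool goes at most 41.7 mm and 7.16 degrees, less where a joint would pass 70% of its speed; a pose out of reach is approached as far as the arm can. A call with a number of a shift or a turn outside -1 to 1 is refused whole. A call with a gripper value outside its range is refused whole. "gripper" is the closure, from 0 (fully open) to 1 (shut), set as the call begins (left out, the last holds). The fingers move at their own pace and stop on an object; the grip force is fixed at half the most. Time passes only in rows, so rows that do not move let the fingers close. It gives the time, the measured TCP pose, the force, the opening and the grip force at its end, in the units of the state.
- env.state(): the state, without advancing time (a new reading comes with each control period).
- env.read_camera(name): name is "scene" or "top" or "wrist"; returns (picture, depth): 384x512x3 uint8, red, green, blue; 384x512 float32, mm along the optical axis (not along the pixel's ray), 0 where there is no reading.
- env.camera_params(name): a dict with "mtx" (3x3 intrinsics, pixels), "camera_from_world" (4x4, takes a point from world to camera coordinates); the wrist camera has in their place "mount" (4x4, takes a point from camera to tool coordinates, whose origin is the TCP and whose axes are the flange's). Camera axes: x right, y down, z forward; pixel columns grow to the right and rows downward; lengths in mm; the calibration is good to about 2 mm. The wrist camera is an equidistant fisheye: a pixel r from the principal point sees the ray r / f radians off the axis. A picture is of the moment at which its call begins: read the wrist's pose just before it. camera_params takes no time and is no camera call.
- env.job_done(): hands the job in; it is judged then, once.
The state is a dict: "t": time; "joints": joint angles; "qvel": joint speeds; "tau": joint torques, N m; "eef_pos": TCP position; "tcp_rot": TCP orientation; "ft_force": force on the tool from outside, world axes, zero at the start; "moment": the same for the moment, N m; "opening": opening from 0.0 (shut) to 1.0 (fully open); "grip_force": force on a finger pad.
Only numpy, scipy, OpenCV 4.12 (cv2) and the standard library are available. Lean on these libraries where they do the work, as an engineer would, in place of code of your own. Each camera call takes 0.05 s, during which the arm holds its last target. There are 200 camera calls.

## Working session

There is one attempt and no reset: what is moved stays moved. The work goes in short steps, Python scripts to look and compute and a tool call to move; the robot and the scene stay as the last step left them, time stands still between calls to the robot, and variables do not carry over. Pictures are saved under pics/ and viewed, at most 10 in all, crops included, and the job is handed in when it is done.

Besides the shell and the picture viewer there is one more tool, called after ">>>" by a JSON object that holds its "api" and its "payload", one argument or row to a line. drive_tool: Moves the arm, as the interface text tells. Its arguments: {"type":"object","properties":{"deltas":{"type":"string"},"gripper":{"type":"number"}},"required":["deltas"]}

```bash
mkdir -p pics; ls; cat > h.py <<'E'
import numpy as np, cv2
from cell import env
def cloud(name):
    img,d=env.read_camera(name); p=env.camera_params(name); K=np.array(p["mtx"]); T=np.linalg.inv(np.array(p["camera_from_world"]))
    v,u=np.mgrid[0:384,0:512]
    P=np.stack([(u-K[0,2])/K[0,0]*d,(v-K[1,2])/K[1,1]*d,d,np.ones_like(d)],-1)@T.T
    P=P[...,:3]; P[d==0]=np.nan
    return img,d,P
def save(n,img): cv2.imwrite("pics/"+n,img[...,::-1])
E
python3 - <<'E'
from h import *
a=[]
for n in("scene","top"):
    img,d,P=cloud(n); np.savez(n,img=img,P=P); a.append(img); print(n,np.linalg.inv(np.array(env.camera_params(n)["camera_from_world"]))[:3,3],(d>0).mean())
save("a.png",cv2.resize(a[0],(800,600)));save("b.png",cv2.resize(a[1],(800,600)))
print(env.state())
E
```

```text
pics
scene [810.83996817 147.08571767 558.94556618] 0.9961903889973959
top [ 444.21775325 -100.93190103  769.17123885] 0.9957733154296875
{'t': 0.1, 'joints': array([-1.39961265e+00,  4.91477255e-01,  1.55937690e+00, -1.81003602e-06,
        1.09167324e+00, -1.05598783e-01]), 'qvel': array([-0.00149663, -0.00134079,  0.00161083, -0.00059008,  0.00051268,
       -0.00028167]), 'tau': array([ 4.16195675e-03, -6.13622904e+01, -2.58606470e+01,  6.94265915e-02,
        4.70444723e-02, -6.04896672e-05]), 'eef_pos': array([ 170.77900459, -601.02126187,  231.13785109]), 'tcp_rot': array([-3.14066295e+00, -9.69277645e-05,  2.76783249e-01]), 'ft_force': array([ 0.24165336, -0.04942841, -0.02101978]), 'moment': array([-0.02429611,  0.0513807 , -0.00448241]), 'grip_force': 0.0, 'opening': 1.00055473563125}
```

View pics/b.png

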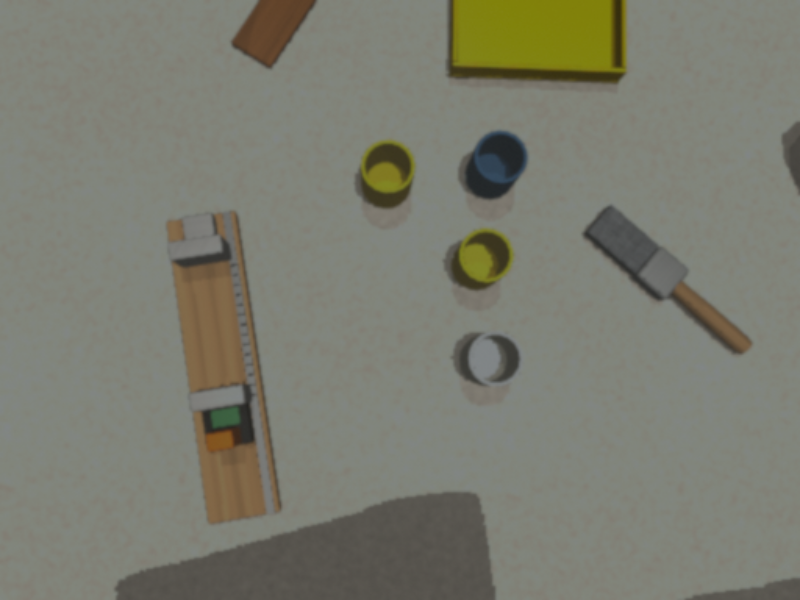

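View pics/a.png

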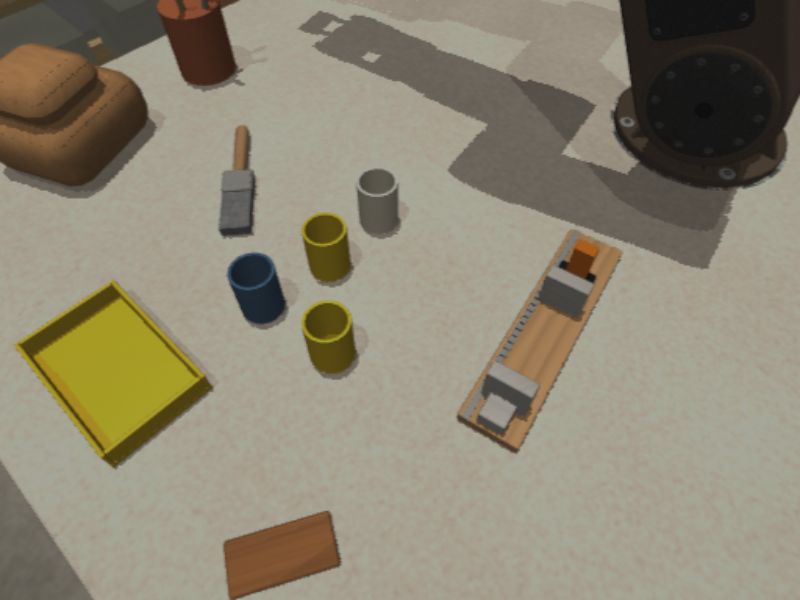

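The top view shows the blue tumbler at (498,160), yellow ones at (388,170) and (485,257), and the white one at (490,358). The caliper's fixed jaw is at (197,248), the sliding jaw at (218,398) and the orange post at (220,440), all in 800x600 pixels. The scene view agrees.

```bash
python3 - <<'E'
from h import *
from scipy.optimize import least_squares
for n in("top","scene"):
    f=np.load(n+".npz"); img,P=f["img"],f["P"]; hsv=cv2.cvtColor(img,cv2.COLOR_RGB2HSV); z=P[...,2]
    print(n,"table z",np.nanmedian(z))
    rim=((z>64)&(z<74)).astype(np.uint8)
    # rims: points near z 70
    high=((z>8)&(z<85)).astype(np.uint8)
    k,l,s,c=cv2.connectedComponentsWithStats(high)
    for i in range(1,k):
        if s[i,4]<150: continue
        q=P[(l==i)]; top=np.nanpercentile(q[:,2],98); print(i,"px",c[i].round()*800/512,"area",s[i,4],"top",top.round(1),"rgb",np.median(img[l==i],0))
        if 64<top<77:
            r=P[(l==i)&(z>top-4)][:,:2]
            g=least_squares(lambda p:np.hypot(r[:,0]-p[0],r[:,1]-p[1])-24.5,r.mean(0),loss="soft_l1")
            print("   rim centre",g.x.round(1),"rms",np.std(g.fun).round(1),len(r))
    o=(hsv[...,0]<16)&(hsv[...,1]>200)&(hsv[...,2]>120)&(z>70)&(z<90)
    print("orange top",P[o].mean(0) if o.any() else None,P[o].min(0) if o.any() else None,P[o].max(0) if o.any() else None)
    # caliper region
    m=(z>57)&(z<69)&(hsv[...,1]<60)
    k,l,s,c=cv2.connectedComponentsWithStats(m.astype(np.uint8))
    for i in range(1,k):
        if s[i,4]<60: continue
        q=P[l==i]; xy=q[:,:2].astype(np.float32); print("jaw?",c[i].round()*800/512,q.mean(0).round(1),cv2.minAreaRect(xy))
    w=(z>11)&(z<19)
    k,l,s,c=cv2.connectedComponentsWithStats(w.astype(np.uint8))
    for i in range(1,k):
        if s[i,4]<800: continue
        q=P[l==i]; print("bed?",c[i].round()*800/512,q.mean(0).round(1),cv2.minAreaRect(q[:,:2].astype(np.float32)))
E
```

```text
top table z 0.11005858970679583
1 px [271.875  15.625] area 247 top 11.3 rgb [97. 67. 43.]
6 px [543.75  56.25] area 1399 top 31.7 rgb [73. 64. 20.]
55 px [495.3125 164.0625] area 1016 top 71.4 rgb [36. 41. 43.]
   rim centre [ 654.4 -223.1] rms 1.2 264
56 px [385.9375 171.875 ] area 895 top 71.4 rgb [65. 60. 33.]
   rim centre [ 641.4 -116.2] rms 1.2 267
78 px [659.375 271.875] area 2457 top 21.7 rgb [83. 83. 79.]
79 px [221.875  367.1875] area 9069 top 78.1 rgb [123. 102.  72.]
80 px [482.8125 257.8125] area 787 top 71.4 rgb [69. 64. 33.]
   rim centre [ 559.4 -210. ] rms 1.1 266
90 px [492.1875 359.375 ] area 691 top 72.0 rgb [76. 77. 72.]
   rim centre [ 463.2 -220. ] rms 1.2 271
orange top None None None
jaw? [195.3125 246.875 ] [559.3  60.7  64.4] ((559.8560791015625, 61.35858917236328), (18.35719871520996, 50.0274772644043), 11.380891799926758)
jaw? [512.5  356.25] [ 465.9 -237.7   64.4] ((464.9720153808594, -236.4148406982422), (41.976036071777344, 18.192380905151367), 6.867692470550537)
jaw? [217.1875 398.4375] [421.3  34.   64.6] ((421.097900390625, 34.71247100830078), (17.
[... 1717 characters left out ...]
5  35.5  63.8] ((421.77374267578125, 34.66530990600586), (18.66598129272461, 49.14970397949219), 10.771130561828613)
jaw? [512.5    379.6875] [561.8  62.2  64. ] ((560.4319458007812, 61.66507339477539), (18.538593292236328, 49.39807891845703), 11.666062355041504)
bed? [695.3125 151.5625] [64.4 23.6 13.3] ((39.695255279541016, 12.342056274414062), (165.7066192626953, 245.1508026123047), 16.783275604248047)
bed? [237.5   190.625] [ 565.9 -383.8   16.6] ((547.0120239257812, -407.53509521484375), (199.47434997558594, 41.568416595458984), 49.924198150634766)
bed? [540.625 340.625] [470.5  46.9  14.9] ((452.6687316894531, 41.1002197265625), (301.10888671875, 70.07321166992188), 10.995434761047363)
```

```bash
python3 - <<'E'
from h import *
P=np.concatenate([np.load(n+".npz")["P"].reshape(-1,3) for n in("top","scene")])
a=np.array([170.8,-601]);u=np.array([484,378.7]);L=np.hypot(*u);u/=L
r=P[:,:2]-a;s=r@u;d=abs(r@[-u[1],u[0]])
for lo in range(0,650,50):
    m=(s>lo)&(s<lo+50)&(d<120); print(lo,np.nanmax(P[m,2]) if m.any() else None)
m=(P[:,0]>370)&(P[:,0]<720)&(P[:,1]>-260)&(P[:,1]<160)
print(np.nanmax(P[m,2]))
E
```

```text
0 2.81349560496551
50 3.5192200130860556
100 3.869885671778434
150 4.8705041686325785
200 4.585538171089524
250 4.341069656617833
300 22.60598818008191
350 22.312362732827978
400 73.77511964946302
450 73.36842219542541
500 72.43085086488645
550 72.72858945103803
600 72.8834378346121
82.60839952913204
```

>>> {"api": "drive_tool", "payload": {
  "deltas": "0.25 0.2 0 -0.0137;0.25 0.2 0 -0.0137;0.25 0.2 0 0;0.25 0.2 0 0;0.25 0.2 0 0;0.25 0.2 0 0;0.25 0.2 0 0;0.25 0.2 0 0;0.25 0.2 0 0;0.25 0.2 0 0",
  "gripper": 0
}}

```text
t: 0.93
eef_pos: [421.8, -400.0, 231.5]
tcp_rot: [-3.141, 0.0, 0.191]
ft_force: [-0.2, 0.1, -0.6]
opening: 0.999
grip_force: 0.0
```

>>> {"api": "drive_tool", "payload": {
  "deltas": "0.25 0.2 -0.1 0;0.25 0.2 -0.1 0;0.25 0.2 -0.1 0;0.25 0.2 -0.1 0;0.25 0.2 -0.1 0;0.25 0.2 -0.1 0;0.25 0.2 -0.1 0;0.25 0.2 -0.1 0;0.25 0.18 -0.1 0;0.09 0 0 0"
}}

```text
t: 1.77
eef_pos: [656.6, -219.4, 139.1]
tcp_rot: [-3.139, 0.002, 0.194]
ft_force: [0.1, 0.5, -0.5]
opening: 1.0
grip_force: 0.0
```

>>> {"api": "drive_tool", "payload": {
  "deltas": "0 0 0 0;0 0 0 0"
}}

```text
t: 1.93
eef_pos: [654.5, -223.5, 141.3]
tcp_rot: [-3.141, 0.001, 0.191]
ft_force: [-0.1, -0.7, 0.1]
opening: 1.003
grip_force: 0.0
```

>>> {"api": "drive_tool", "payload": {
  "deltas": "0 0.01 -0.2 0;0 0 -0.2 0;0 0 -0.2 0;0 0 -0.2 0;0 0 -0.18 0;0 0 0 0;0 0 0 0"
}}

```text
t: 2.52
eef_pos: [653.9, -223.3, 43.9]
tcp_rot: [-3.141, 0.001, 0.189]
ft_force: [-0.2, -1.1, 0.3]
opening: 0.995
grip_force: 0.0
```

>>> {"api": "drive_tool", "payload": {
  "deltas": "0 0 0 0;0 0 0 0;0 0 0 0;0 0 0 0;0 0 0 0;0 0 0 0;0 0 0 0;0 0 0 0;0 0 0 0;0 0 0 0",
  "gripper": 1
}}

```text
t: 3.35
eef_pos: [655.0, -222.3, 43.8]
tcp_rot: [3.141, -0.0, 0.191]
ft_force: [0.1, -1.0, 2.4]
opening: 0.55
grip_force: 30.0
```

>>> {"api": "drive_tool", "payload": {
  "deltas": "0 0 0.2 0;0 0 0.3 0;0 0 0.3 0;0 0 0.3 0;-0.1 0.2 0 0;-0.15 0.3 0 0;-0.15 0.3 0 0;-0.15 0.3 0 0;-0.15 0.3 0 0;-0.15 0.3 0 0"
}}

```text
t: 4.18
eef_pos: [568.6, -50.9, 153.3]
tcp_rot: [-3.141, 0.001, 0.19]
ft_force: [0.4, -0.7, -2.4]
opening: 0.551
grip_force: 30.0
```

>>> {"api": "drive_tool", "payload": {
  "deltas": "-0.15 0.3 0 0;-0.15 0.3 0 0;-0.15 0.3 0 0;-0.054 0.162 0 0;0 0 0 0;0 0 0 0;0 0 0 0"
}}

```text
t: 4.77
eef_pos: [519.7, 53.6, 153.6]
tcp_rot: [3.141, -0.0, 0.191]
ft_force: [0.6, 0.2, -2.7]
opening: 0.554
grip_force: 30.0
```

```bash
python3 - <<'E'
from h import *
print(env.state()["eef_pos"],env.state()["grip_force"])
a=[cloud(n)[0] for n in("scene","top")]
save("c.png",cv2.resize(np.hstack(a),(800,300)))
E
```

```text
[519.73426288  53.6091112  153.58166382] 29.99963717535138
```

View pics/c.png

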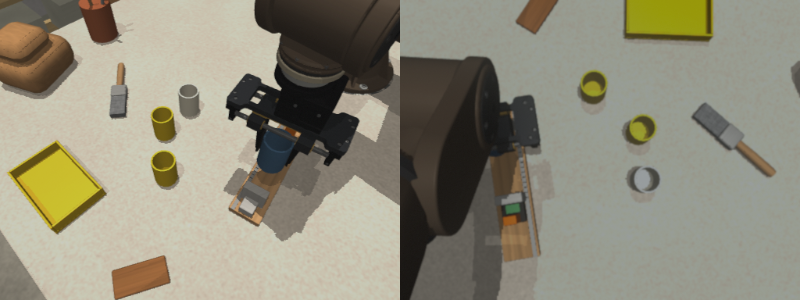

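The picture shows the blue tumbler held upright at (275,150) over the bed, beside the fixed jaw. The bystanders haven't moved. I'll lower it now.

>>> {"api": "drive_tool", "payload": {
  "deltas": "0 0 -0.2 0;0 0 -0.2 0;0 0 -0.2 0;0 0 -0.15 0;0 0 -0.1 0;0 0 -0.05 0;0 0 -0.02 0;0 0 0 0;0 0 0 0"
}}

```text
t: 5.62
eef_pos: [519.8, 53.9, 62.3]
tcp_rot: [3.141, -0.001, 0.191]
ft_force: [-0.2, 0.5, -2.5]
opening: 0.55
grip_force: 30.0
```

>>> {"api": "drive_tool", "payload": {
  "deltas": "0 0 -0.01 0;0 0 0 0;0 0 0 0"
}}

```text
t: 5.87
eef_pos: [519.6, 54.0, 61.1]
tcp_rot: [3.141, -0.001, 0.191]
ft_force: [0.4, 0.8, -2.4]
opening: 0.55
grip_force: 30.0
```

>>> {"api": "drive_tool", "payload": {
  "deltas": "0 0 -0.01 0;0 0 0 0;0 0 0 0"
}}

```text
t: 6.12
eef_pos: [519.4, 54.0, 59.7]
tcp_rot: [3.141, 0.0, 0.191]
ft_force: [0.7, 1.2, -2.3]
opening: 0.551
grip_force: 30.0
```

>>> {"api": "drive_tool", "payload": {
  "deltas": "0 0 -0.01 0;0 0 0 0;0 0 0 0"
}}

```text
t: 6.37
eef_pos: [519.5, 54.0, 58.8]
tcp_rot: [3.141, -0.0, 0.191]
ft_force: [0.1, -0.2, 2.2]
opening: 0.551
grip_force: 30.0
```

Contact with the bed: the vertical force rose from -2.3 to +2.2 N. Releasing and rising.

>>> {"api": "drive_tool", "payload": {
  "deltas": "0 0 0 0;0 0 0 0;0 0 0 0;0 0 0 0;0 0 0 0;0 0 0 0;0 0 0 0;0 0 0 0",
  "gripper": 0
}}

```text
t: 7.03
eef_pos: [519.4, 54.0, 58.6]
tcp_rot: [3.142, 0.0, 0.191]
ft_force: [0.2, -0.6, -0.2]
opening: 0.993
grip_force: 0.0
```

>>> {"api": "drive_tool", "payload": {
  "deltas": "0 0 0.1 0;0 0 0.2 0;0 0 0.3 0;0 0 0.3 0;0 0 0.1 0;0 0 0 0"
}}

```text
t: 7.53
eef_pos: [520.4, 54.0, 161.6]
tcp_rot: [3.14, -0.005, 0.191]
ft_force: [0.3, -0.4, -0.0]
opening: 0.998
grip_force: 0.0
```

```bash
python3 - <<'E'
from h import *
from scipy.optimize import least_squares
img,d,P=cloud("scene"); hsv=cv2.cvtColor(img,cv2.COLOR_RGB2HSV)
c=np.array([-.9816,-.1908]); n=np.array([.1908,-.9816]); o=np.array([551,60])
C=np.stack([(P[...,:2]-o)@c,(P[...,:2]-o)@n,P[...,2]],-1); inb=(abs(C[...,1])<45)&(C[...,0]>-60)&(C[...,0]<260)&(C[...,2]<95)
def rep(t,m):
    q=C[m&inb]; print(t,len(q), np.nanpercentile(q,[2,98],axis=0).round(1) if len(q) else "")
H,S,V=[hsv[...,i] for i in range(3)]
rep("blue",(H>95)&(H<125)&(S>100)); rep("green",(H>45)&(H<90)&(S>90)); rep("orange top",(H<16)&(S>180)&(C[...,2]>76))
m=(H>95)&(H<125)&(S>90)&inb&(C[...,2]>81)&(C[...,2]<90); r=C[m][:,:2]
g=least_squares(lambda p:np.hypot(*(r-p).T)-24.5,[32,0],loss="soft_l1"); print("rim",g.x,len(r))
rep("jaw top",(S<60)&(abs(C[...,2]-65)<3)&(C[...,0]>100))
save("d.png",cv2.resize(img,(800,600)))
E
```

```text
blue 984 [[  6.8 -23.2  21.2]
 [ 55.   21.7  85.7]]
green 0 
orange top 46 [[161.7 -10.4  76.2]
 [166.7  10.6  80.5]]
rim [31.377993 -0.457652] 239
jaw top 253 [[123.1 -23.   62.3]
 [140.1  23.5  66.6]]
```

View pics/d.png

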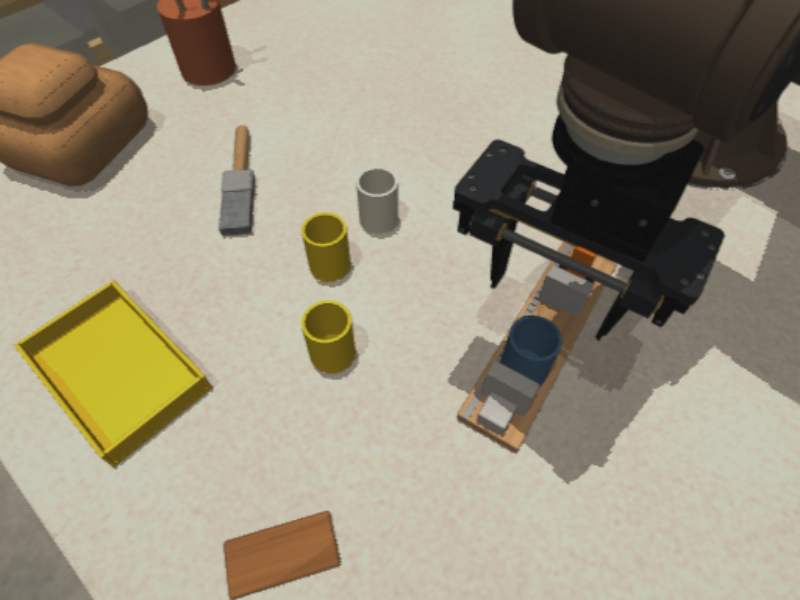

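The tumbler stands upright on the bed at (532,348), at caliper (31,0), between the jaws. The sliding jaw is at (568,288) with the post just behind it. Before gripping the post I'll check the green patch's height in the first top picture.

```bash
python3 - <<'E'
from h import *
f=np.load("top.npz");img,P=f["img"],f["P"];hsv=cv2.cvtColor(img,cv2.COLOR_RGB2HSV)
c=np.array([-.9816,-.1908]); n=np.array([.1908,-.9816]); o=np.array([551,60])
C=np.stack([(P[...,:2]-o)@c,(P[...,:2]-o)@n,P[...,2]],-1); inb=(abs(C[...,1])<30)&(C[...,0]>141)&(C[...,0]<190)
H,S,V=[hsv[...,i] for i in range(3)]
for t,m in(("green",(H>45)&(H<85)&(S>80)),("orange",(H<18)&(S>190)),("z>70",C[...,2]>70),("dark",V<50)):
    q=C[m&inb]; print(t,len(q),np.nanpercentile(q,[3,50,97],axis=0).round(1) if len(q) else "")
E
```

```text
green 177 [[144.1 -11.7  33.7]
 [151.   -0.2  35.7]
 [158.1  11.8  38.2]]
orange 93 [[163.4  -8.7  77.8]
 [168.9  -2.1  79.9]
 [175.4  10.3  81.8]]
z>70 213 [[162.5 -10.8  74.2]
 [169.9   0.8  79.6]
 [177.7  11.7  81.8]]
dark 205 [[143.6 -18.4  27.4]
 [159.6  17.   34.6]
 [175.3  21.9  37.3]]
```

>>> {"api": "drive_tool", "payload": {
  "deltas": "-0.25 -0.049 -0.1 0;-0.25 -0.049 -0.1 0;-0.25 -0.049 -0.1 0;-0.25 -0.049 -0.1 0;-0.236 -0.044 -0.1 0;0 0 0 0;0 0 0 0"
}}

```text
t: 8.17
eef_pos: [394.8, 29.9, 107.7]
tcp_rot: [-3.141, 0.003, 0.19]
ft_force: [0.3, 0.6, -0.5]
opening: 0.999
grip_force: 0.0
```

>>> {"api": "drive_tool", "payload": {
  "deltas": "-0.08 -0.015 0 0;0 0 -0.1 0;0 0 -0.15 0;0 0 -0.1 0;0 0 0 0;0 0 0 0"
}}

```text
t: 8.67
eef_pos: [388.0, 28.5, 73.5]
tcp_rot: [-3.141, 0.001, 0.191]
ft_force: [-0.1, 0.4, -0.0]
opening: 0.996
grip_force: 0.0
```

>>> {"api": "drive_tool", "payload": {
  "deltas": "0 0 0 0;0 0 0 0;0 0 0 0;0 0 0 0;0 0 0 0;0 0 0 0;0 0 0 0;0 0 0 0;0 0 0 0;0 0 0 0",
  "gripper": 1
}}

```text
t: 9.5
eef_pos: [387.8, 28.5, 73.7]
tcp_rot: [3.141, 0.0, 0.191]
ft_force: [-0.9, 0.4, 0.7]
opening: 0.356
grip_force: 0.0
```

>>> {"api": "drive_tool", "payload": {
  "deltas": "0 0 0 0;0 0 0 0;0 0 0 0;0 0 0 0"
}}

```text
t: 9.83
eef_pos: [387.9, 28.2, 73.7]
tcp_rot: [3.141, -0.0, 0.191]
ft_force: [-0.1, -5.4, -0.0]
opening: 0.251
grip_force: 30.0
```

>>> {"api": "drive_tool", "payload": {
  "deltas": "0.049 0.0095 0 0;0.098 0.019 0 0;0.098 0.019 0 0;0.098 0.019 0 0;0.098 0.019 0 0;0.098 0.019 0 0;0 0 0 0;0 0 0 0"
}}

```text
t: 10.5
eef_pos: [442.7, 38.8, 73.7]
tcp_rot: [3.141, -0.002, 0.191]
ft_force: [4.8, -3.8, -1.5]
opening: 0.255
grip_force: 30.0
```

>>> {"api": "drive_tool", "payload": {
  "deltas": "0.02 0.004 0 0;0.02 0.004 0 0;0.02 0.004 0 0;0.02 0.004 0 0;0.02 0.004 0 0;0.02 0.004 0 0;0 0 0 0"
}}

```text
t: 11.08
eef_pos: [453.0, 40.8, 73.7]
tcp_rot: [3.141, 0.001, 0.191]
ft_force: [-1.7, -8.7, 2.4]
opening: 0.247
grip_force: 30.0
```

```bash
cat > m.py <<'E'
from h import *
import sys
img,d,P=cloud("scene"); hsv=cv2.cvtColor(img,cv2.COLOR_RGB2HSV)
c=np.array([-.9816,-.1908]); n=np.array([.1908,-.9816]); o=np.array([551,60])
C=np.stack([(P[...,:2]-o)@c,(P[...,:2]-o)@n,P[...,2]],-1)
H,S,V=[hsv[...,i] for i in range(3)]
m=(H>95)&(H<125)&(S>90)&(abs(C[...,1])<40)&(C[...,2]>81)&(C[...,2]<90); print("rim xy",C[m][:,:2].mean(0),np.nanpercentile(C[m],[2,98],axis=0).round(1))
j=(S<60)&(abs(C[...,2]-65)<3)&(abs(C[...,1])<26)
print("jaw top x",np.nanpercentile(C[j&(C[...,0]>40)&(C[...,0]<150)],[3,97],axis=0).round(1), "n",j.sum())
print(env.state()["ft_force"],env.state()["eef_pos"])
save(sys.argv[1],img[100:320,200:500].repeat(2,0).repeat(2,1))
E
python3 m.py e.png
```

```text
rim xy [28.72478604 -0.04165247] [[  5.8 -24.2  81.4]
 [ 54.6  23.   86.2]]
jaw top x [[ 59.3 -24.   62.6]
 [ 88.6  23.8  67. ]] n 514
[-2.01471222 -7.67847975  2.54517497] [452.96336493  40.7680066   73.67164697]
```

View pics/e.png

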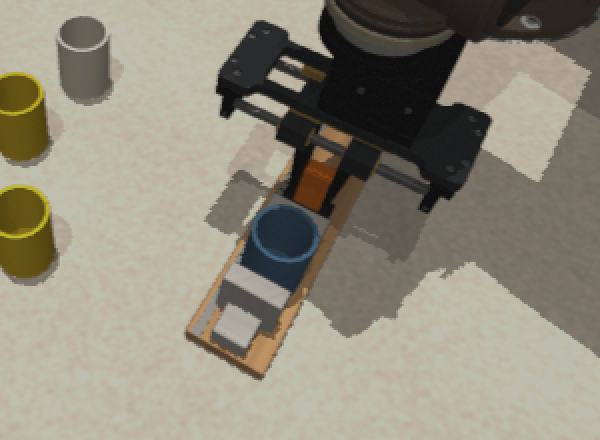

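The picture shows the jaw almost touching the tumbler, which is upright at (285,250), with the fingers on the orange post at (318,185). I'll continue in small steps and watch the force.

>>> {"api": "drive_tool", "payload": {
  "deltas": "0.01 0.002 0 0;0.01 0.002 0 0;0.01 0.002 0 0;0 0 0 0;0 0 0 0"
}}

```text
t: 11.55
eef_pos: [455.7, 41.3, 73.7]
tcp_rot: [3.141, 0.001, 0.191]
ft_force: [-2.9, -8.9, 2.6]
opening: 0.249
grip_force: 30.0
```

>>> {"api": "drive_tool", "payload": {
  "deltas": "0.006 0.001 0 0;0 0 0 0;0 0 0 0"
}}

```text
t: 11.8
eef_pos: [456.2, 41.4, 73.7]
tcp_rot: [3.141, 0.002, 0.191]
ft_force: [-2.8, -8.7, 3.7]
opening: 0.249
grip_force: 30.0
```

>>> {"api": "drive_tool", "payload": {
  "deltas": "0.006 0.001 0 0;0 0 0 0;0 0 0 0"
}}

```text
t: 12.05
eef_pos: [456.7, 41.5, 73.7]
tcp_rot: [3.141, 0.002, 0.191]
ft_force: [-3.1, -8.8, 3.7]
opening: 0.248
grip_force: 30.0
```

>>> {"api": "drive_tool", "payload": {
  "deltas": "0.006 0.001 0 0;0 0 0 0;0 0 0 0"
}}

```text
t: 12.3
eef_pos: [457.3, 41.6, 73.7]
tcp_rot: [3.141, 0.002, 0.191]
ft_force: [-3.3, -9.7, 3.6]
opening: 0.248
grip_force: 30.0
```

>>> {"api": "drive_tool", "payload": {
  "deltas": "0.006 0.001 0 0;0 0 0 0;0 0 0 0"
}}

```text
t: 12.55
eef_pos: [457.9, 41.7, 73.7]
tcp_rot: [3.141, 0.002, 0.191]
ft_force: [-3.3, -8.5, 3.2]
opening: 0.248
grip_force: 30.0
```

>>> {"api": "drive_tool", "payload": {
  "deltas": "0.005 0.001 0 0;0 0 0 0;0 0 0 0"
}}

```text
t: 12.8
eef_pos: [458.3, 41.8, 73.7]
tcp_rot: [3.141, 0.002, 0.191]
ft_force: [-2.9, -9.1, 3.9]
opening: 0.254
grip_force: 30.0
```

>>> {"api": "drive_tool", "payload": {
  "deltas": "0.005 0.001 0 0;0 0 0 0;0 0 0 0"
}}

```text
t: 13.05
eef_pos: [458.4, 41.8, 73.7]
tcp_rot: [3.141, 0.003, 0.191]
ft_force: [-5.5, -11.3, 5.9]
opening: 0.252
grip_force: 30.0
```

>>> {"api": "drive_tool", "payload": {
  "deltas": "0.005 0.001 0 0;0 0 0 0;0 0 0 0"
}}

```text
t: 13.3
eef_pos: [458.5, 41.9, 73.6]
tcp_rot: [3.141, 0.004, 0.191]
ft_force: [-8.1, -11.4, 6.7]
opening: 0.251
grip_force: 30.0
```

>>> {"api": "drive_tool", "payload": {
  "deltas": "0.005 0.001 0 0;0.005 0.001 0 0;0 0 0 0;0 0 0 0"
}}

```text
t: 13.63
eef_pos: [458.7, 41.9, 73.6]
tcp_rot: [-3.142, 0.006, 0.191]
ft_force: [-11.2, -14.8, 10.2]
opening: 0.252
grip_force: 30.0
```

>>> {"api": "drive_tool", "payload": {
  "deltas": "0.005 0.001 0 0;0.005 0.001 0 0;0 0 0 0;0 0 0 0"
}}

```text
t: 13.97
eef_pos: [458.8, 42.0, 73.6]
tcp_rot: [-3.141, 0.007, 0.191]
ft_force: [-15.1, -17.7, 13.5]
opening: 0.25
grip_force: 30.0
```

About 18 N of push, so roughly 14 N of squeeze. I'll release the post and back off.

>>> {"api": "drive_tool", "payload": {
  "deltas": "0 0 0 0;0 0 0 0;0 0 0 0;0 0 0 0;0 0 0 0;0 0 0 0;0 0 0 0;0 0 0 0",
  "gripper": 0
}}

```text
t: 14.63
eef_pos: [462.6, 43.1, 73.6]
tcp_rot: [3.142, -0.0, 0.191]
ft_force: [-0.3, -0.1, -0.4]
opening: 0.754
grip_force: 0.0
```

>>> {"api": "drive_tool", "payload": {
  "deltas": "0 0 0.1 0;0 0 0.2 0;0 0 0.3 0;0 0 0.3 0;0 0 0.2 0;0 0 0 0;0 0 0 0"
}}

```text
t: 15.22
eef_pos: [462.8, 43.1, 184.3]
tcp_rot: [3.141, -0.002, 0.191]
ft_force: [-0.5, 0.9, -0.8]
opening: 0.997
grip_force: 0.0
```

```bash
python3 m.py f.png
```

```text
rim xy [22.84177975 -0.24001551] [[  0.5 -24.5  81.4]
 [ 49.1  23.   86. ]]
jaw top x [[ 54.6 -23.5  63.3]
 [ 68.9  23.8  66.3]] n 503
[ 0.15407893 -0.48659135  0.43984347] [462.35744673  43.06765155 183.35225533]
```

View pics/f.png

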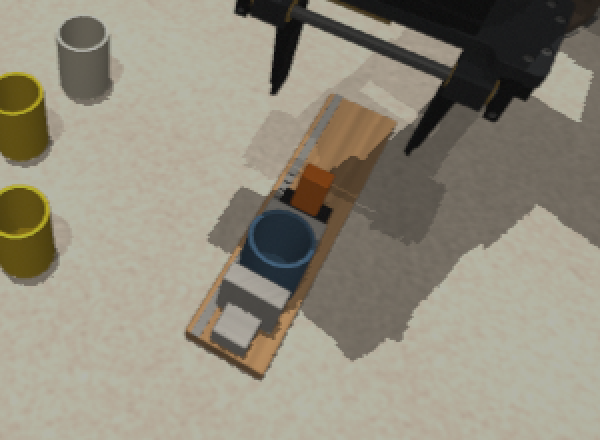

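The tumbler stands upright at (282,245), touching both jaws at a gap of about 52 mm. The arm is clear and the white tumbler hasn't moved, so I'm handing in.

```bash
python3 -c "
from cell import env
print(env.job_done())"
```

```text
the job is handed in; nothing more can be done
None
```

The blue tumbler stands upright on the caliper bed with the jaws closed on it at about 52 mm (an estimated 14 N squeeze while pushing; not measured after I let go), the white tumbler was left untouched, and the job is handed in after about 15 s, with no verdict shown.

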